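# Start the drone ground station

### The job

Get the drone's ground station ready for a flight: turn its channel dial to the orange mark, and only then press the green, the yellow and the blue key, one at a time in that order, each gently (no more than 20 N) but fully down for about half a second and let up again before the next. The keys stand at differing heights, so feel for them; leave the red key, the dial once it is set, and the other things on the desk alone.

Things in the scene. Friction and masses are not known exactly. Their poses are not given: they have to be found in the camera images.
- console: Fixed grey box, 230 mm deep, 300 wide, 40 thick, propped so its flat panel slopes 0.35 rad down to its front edge. Origin on the desk under the panel's centre; z up, x level from the low front to the high rear, y left. In this frame the panel's outward normal is (-sin 0.35, 0, cos 0.35), up the slope is (cos 0.35, 0, sin 0.35).
- panel_mid (a point): Centre of the panel's face, 77 mm above the desk. The dial's axis meets the face 45 mm up the slope from here; the four keys stand in a row across the panel 60 mm down the slope from here, 52 mm apart, in any colour order.
- dial_grip (a point): Grip point of the black channel dial, on its axis, 37 mm out from the panel face. A bar 42 mm long and 14 thick to pinch stands on a 44 mm disc; the bar's top is 7 mm above this point, the disc's top 23 mm below. A white line on the bar marks its pointing end. The frame turns with the dial: z outward along the axis (panel normal), bar along x, -x is where it points.
- dial (a joint): Dial angle, rad, 0 to 5.2, growing clockwise looking onto the panel: 0 points down the slope to the front edge, pi/2 left (console +y), pi up the slope. Eight marks every 0.6 rad from 0.6 to 4.8: the fourth, at 2.4 rad, is long and orange, the others short and white. Starts between 0 and 0.8; light friction (0.05 N m), stays where it is left.
- orange_mark (a point): Middle of the orange mark on the panel face: a strip 24 mm long and 5 mm wide pointing to the dial's axis, 49 mm from it.
- green_key: The green key (press first): 40 mm washer, black collar 33 mm across, green cap 28 mm across standing 13 mm above the collar. Origin on the panel face on the key's axis; frame level like the console's, but the key's axis is the panel normal. Collar and cap height differ for each key and run and are not reported: the cap's flat top is 19 to 27 mm from the panel face.
- green (a joint): How far the green cap is pressed into its collar along the panel normal, m: 0 up, 0.007 fully down. A spring: begins to move at 2 N, fully down at 8 N; then a rubber stop gives 1 mm for each further 8 N. Returns by itself.
- yellow_key: The yellow key (press second): 40 mm washer, black collar 33 mm across, yellow cap 28 mm across standing 13 mm above the collar. Origin on the panel face on the key's axis; frame level like the console's, but the key's axis is the panel normal. Collar and cap height differ for each key and run and are not reported: the cap's flat top is 19 to 27 mm from the panel face.
- yellow (a joint): How far the yellow cap is pressed into its collar along the panel normal, m: 0 up, 0.007 fully down. A spring: begins to move at 2 N, fully down at 8 N; then a rubber stop gives 1 mm for each further 8 N. Returns by itself.
- blue_key: The blue key (press third): 40 mm washer, black collar 33 mm across, blue cap 28 mm across standing 13 mm above the collar. Origin on the panel face on the key's axis; frame level like the console's, but the key's axis is the panel normal. Collar and cap height differ for each key and run and are not reported: the cap's flat top is 19 to 27 mm from the panel face.
- blue (a joint): How far the blue cap is pressed into its collar along the panel normal, m: 0 up, 0.007 fully down. A spring: begins to move at 2 N, fully down at 8 N; then a rubber stop gives 1 mm for each further 8 N. Returns by itself.
- red_key: The red key (leave alone): 40 mm washer, black collar 33 mm across, red cap 28 mm across standing 13 mm above the collar. Origin on the panel face on the key's axis; frame level like the console's, but the key's axis is the panel normal. Collar and cap height differ for each key and run and are not reported: the cap's flat top is 19 to 27 mm from the panel face.
- red (a joint): How far the red cap is pressed into its collar along the panel normal, m: 0 up, 0.007 fully down. A spring: begins to move at 2 N, fully down at 8 N; then a rubber stop gives 1 mm for each further 8 N. Returns by itself.
- mouse: Bystander: blue and black computer mouse, loose, 105 x 62 x 34 mm, origin under its centre.
- battery: Bystander: yellow battery pack with a black end, loose, 105 x 36 x 35 mm, origin under its centre, long side along x.
- radio: Bystander: black hand-held radio control with two upright metal sticks, loose, 110 x 170 mm, body 40 mm high, stick tips at 64 mm, origin under its centre, long side along y.

How it is judged (in metres and radians):
On the way, in this order (a step that is already met when the one before it is completed fails the run):
1. the dial points to the orange mark, all keys up (value of joint dial between 2.28 and 2.52 rad and value of joint each of green, yellow, blue, red below 0.001 m), for 0.2 s.
2. green key held fully down (value of joint green above 0.0055 m), for 0.3 s.
3. green key let up again (value of joint green below 0.001 m), for 0.1 s.
4. yellow key held fully down (value of joint yellow above 0.0055 m), for 0.3 s.
5. yellow key let up again (value of joint yellow below 0.001 m), for 0.1 s.
6. blue key held fully down (value of joint blue above 0.0055 m), for 0.3 s.
7. blue key let up again (value of joint blue below 0.001 m), for 0.1 s.
At the end, for the whole second after the job is handed in: The dial points to the orange mark (2.4 rad, within 0.12 rad), all four keys are up again (pressed less than 1 mm), and the mouse, battery and radio stand within 20 mm of where they were (all of step 1 and distance of each of mouse, battery, radio from where it was at the start of the episode below 0.02 m); the robot touches nothing.
It fails at once if a key is pressed while the dial is off the orange mark (not (value of joint dial between 2.28 and 2.52 rad) and value of joint any of green, yellow, blue, red above 0.002 m).
It fails at once if the red key is pressed (value of joint red above 0.002 m).
It fails at once if two keys are down together (value of joint each of green, yellow above 0.002 m or value of joint each of green, blue above 0.002 m or value of joint each of yellow, blue above 0.002 m).
It fails at once if a key is pushed harder than 20 N (contact force between any of green_key, yellow_key, blue_key, red_key and anything else above 20 N).
It fails at once if the mouse, battery or radio is pushed more than 20 mm (distance of any of mouse, battery, radio from where it was at the start of the episode above 0.02 m).
It also fails if it takes over 59 s, if anything falls off the work surface, if the arm or the gripper's body presses on something with over 40 N, if the wrist force passes 120 N, or if a joint passes its speed limit or range.

### The arm

A 6-joint arm with a two-finger parallel gripper is mounted at the origin on the work surface. World frame = base frame: x ahead of the robot, y to its left, z up, the work surface at z = 0. Lengths are in m, angles in degrees, forces in N, time in s.
With the tool pointing down it reaches from about 0.275 to 0.875 m from the base axis. Payload 12.5 kg.
Tool frame: the origin (TCP) lies midway between the tips of the shut fingers; the grasp point (between the pads) lies 19 mm behind it; z points along the fingers, y is the line along which they close (so a half turn about z gives the same grasp; the last joint's range is limited). The gripper opens to 85 mm and grips with 20 to 120 N. Pads are 22 mm wide; open, the fingers measure 114 mm over their backs; the gripper's body (76 mm by 85 mm) begins 54 mm behind the grasp point. The pads swing forward as they close: fully open they stand 13 mm farther back than shut.
Start: joints at [60.527, 20.094, 94.641, -0, 65.266, -4.847], TCP at [0.229, 0.5, 0.231] pointing down, gripper open.
Joint ranges: [-157.81, 157.81], [-45, 120.19], [0.68, 151.7], [-89.99, 269.99], [4.06, 180], [-164.3, 164.3]. Speed limits (degrees/s): [127.2, 127.2, 159.86, 180, 180, 180].

### API

Orientations are given as [roll, pitch, yaw] about the fixed x, y, z axes, in that order (R = Rz(yaw) Ry(pitch) Rx(roll)).
In Python, from cell import env gives the robot as it stands. The module is installed in compiled form; this text tells all that it offers.
- The arm moves only by the shell command python3 -m jog 'ROWS' [OPENING] [FORCE]. ROWS is JSON, a list that holds one entry, the list of rows, each a list of 6 numbers: the shift along the tool's x, y, z in mm, then the turn, a rotation vector about the tool's x, y, z in degrees. In form: [[[x, y, z, rx, ry, rz], ...]]. A call has 1 to 5 rows; each row is the pose to reach, as a shift and turn from the pose commanded when the call began, along the tool's axes at that moment; what a row does not reach only later rows make up. A row lasts 1/8 s, in which the tool goes at most 62.5 mm and 10.7 degrees, less where a joint would pass 70% of its speed; a pose out of reach is approached as far as the arm can. A call with a gripper value outside its range is refused whole. OPENING is the opening, from 0 (shut) to 1 (fully open), set as the call begins (- or left out, the last holds). The fingers move at their own pace and stop on an object; FORCE is the grip in N (left out, the last holds). Time passes only in rows, so rows that repeat a pose let the fingers close. It gives the time, the measured TCP pose, the force, the opening and the grip force at its end, in the units of the state.
- env.observe(): the state, without advancing time (a new reading comes with each control period).
- env.capture(name): name is "scene" or "top" or "wrist"; returns (picture, depth): 480x640x3 uint8, blue, green, red; 480x640 float32, m along the optical axis (not along the pixel's ray), 0 where there is no reading.
- env.calibration(name): a dict with "K" (3x3 intrinsics, pixels), "origin" and "orientation" of the camera in the world. Camera axes: x right, y down, z forward; pixel columns grow to the right and rows downward; lengths in m; the calibration is good to about 2 mm. A picture is of the moment at which its call begins: read the wrist's pose just before it. calibration takes no time and is no camera call; for the wrist camera it gives the pose at the moment of the call.
- env.sign_off(): hands the job in; it is judged then, once.
The state is a dict: "time": time; "joint_pos": joint angles; "joint_velocities": joint speeds; "effort": joint torques, N m; "ee_pos": TCP position; "ee_rot": TCP orientation; "contact_force": force on the tool from outside, world axes, zero at the start; "ft_torque": the same for the moment, N m; "gripper_width": finger opening in m; "finger_force": force on a finger pad.
Only numpy, scipy, OpenCV 4.12 (cv2) and the standard library are available. Lean on these libraries where they do the work, as an engineer would, in place of code of your own. Each camera call takes 0.05 s, during which the arm holds its last target. There are 200 camera calls.

## Working session

There is one attempt and no reset: what is moved stays moved. The work goes in short steps, Python scripts to look and compute and a shell command to move; the robot and the scene stay as the last step left them, time stands still between calls to the robot, and variables do not carry over. Pictures are saved under pics/ and viewed, at most 10 in all, crops included, and the job is handed in when it is done.

```bash
mkdir -p pics; python3 - <<'E'
from cell import env
import cv2,numpy as np
s=env.observe();print(s)
for n in("scene","top"):
    p,d=env.capture(n);cv2.imwrite(f"pics/{n}0.png",p);np.save(f"{n}0.npy",d);c=env.calibration(n);print(n,c, (d>0).mean())
E
```

```text
{'time': 0.0, 'joint_pos': array([ 6.05272455e+01,  2.01267186e+01,  9.46772197e+01, -6.72342842e-05,
        6.52668926e+01, -4.84746120e+00]), 'joint_velocities': array([-0.04498416, -0.0088841 , -0.01790653,  0.08182025, -0.02438233,
        0.03269851]), 'effort': array([-3.09794181e-03, -5.06093216e+01, -2.91410959e+01, -2.85567785e-04,
        4.45653262e-03, -1.84724833e-06]), 'ee_pos': array([0.22898628, 0.49969108, 0.23073388]), 'ee_rot': array([-1.79929417e+02, -5.92462168e-03,  1.55374731e+02]), 'contact_force': array([ 1.05025851, -0.80315983,  0.20215995]), 'ft_torque': array([0.01718116, 0.03883374, 0.02858415]), 'finger_force': 0.0, 'gripper_width': 0.08554452242380356}
scene {'K': array([[554.02184052,   0.        , 324.95353501],
       [  0.        , 554.02184052, 236.57388795],
       [  0.        ,   0.        ,   1.        ]]), 'origin': array([ 1.4205204 , -0.13837623,  0.77836951]), 'orientation': array([-128.02071806,    0.91693594,   76.40446148])} 0.9960481770833334
top {'K': array([[438.05109276,   0.        , 316.87510931],
       [  0.        , 438.05109276, 236.72558033],
       [  0.        ,   0.        ,   1.        ]]), 'origin': array([0.46721099, 0.0593749 , 0.91966259]), 'orientation': array([-173.28016205,   -1.77182395,  -90.91217301])} 0.9960416666666667
```

View pics/top0.png

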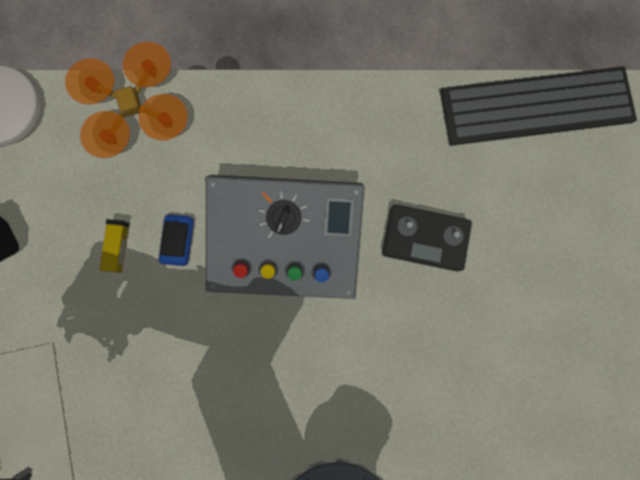

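View pics/scene0.png

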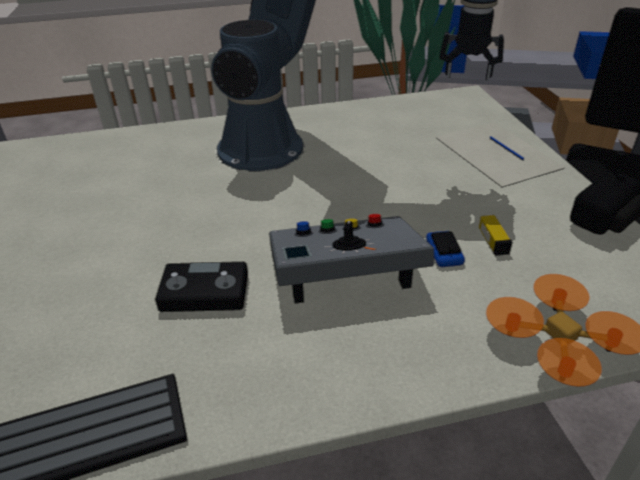

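The top view shows the console centred near (284,237). Its keys are red (241,270), yellow (268,271), green (294,272) and blue (321,274), left to right. The dial is at (284,217) and the orange mark at (267,197). The mouse is to the left at (177,240) and the radio to the right at (427,237). The scene view agrees.

```bash
cat > h.py <<'E'
import numpy as np,cv2
from scipy.spatial.transform import Rotation as R
def rot(e): return R.from_euler('xyz',e,degrees=True).as_matrix()
def ray(c,uv):
    v=rot(c['orientation'])@np.linalg.solve(c['K'],[uv[0],uv[1],1.]);return np.array(c['origin']),v
def onplane(c,uv,n,p0):
    o,v=ray(c,uv);return o+v*(n@(p0-o))/(n@v)
def masks(p):
    h=cv2.cvtColor(p,cv2.COLOR_BGR2HSV);H,S,V=cv2.split(h)
    f=lambda a,b,s=120,v=50:((H>=a)&(H<=b)&(S>s)&(V>v)).astype(np.uint8)
    return dict(red=f(0,5)|f(174,180),yellow=f(22,32),green=f(50,80),blue=f(105,125),orange=f(7,20,90,60))
def blobs(p,box,k):
    m=masks(p)[k];w=np.zeros_like(m);x0,y0,x1,y1=box;w[y0:y1,x0:x1]=1
    n,l,st,c=cv2.connectedComponentsWithStats(m*w)
    return [(st[i,4],c[i].round(1)) for i in range(1,n) if st[i,4]>=8]
E
python3 - <<'E'
from h import *
from cell import env
out={}
for n,box in(("top",(210,180,360,295)),("scene",(275,205,425,260))):
    p=cv2.imread(f"pics/{n}0.png");d=np.load(f"{n}0.npy");c=env.calibration(n)
    for k in masks(p):
        b=blobs(p,box,k);print(n,k,b)
        if b:
            u=max(b,key=lambda t:t[0])[1];out[n,k]=ray(c,u)
            z=d[int(round(u[1])),int(round(u[0]))];print('  depth pt',(out[n,k][0]+out[n,k][1]*z).round(4))
for k in('red','yellow','green','blue','orange'):
    if ('top',k) in out and ('scene',k) in out:
        o1,v1=out['top',k];o2,v2=out['scene',k]
        t=np.linalg.lstsq(np.c_[v1,-v2],o2-o1,rcond=None)[0];a=o1+v1*t[0];b=o2+v2*t[1];print(k,((a+b)/2).round(4),np.linalg.norm(a-b).round(4))
# panel plane from top depth
c=env.calibration('top');d=np.load('top0.npy');P=[]
for v in range(185,292,3):
    for u in range(213,354,3):
        o,r=ray(c,(u,v));P.append(o+r*d[v,u])
P=np.array(P);q=P
for _ in range(8):
    m=q.mean(0);nn=np.linalg.svd(q-m)[2][2];nn*=np.sign(nn[2]);q=P[abs((P-m)@nn)<.004]
print('plane',nn,m,len(q),'tilt',np.arccos(nn[2]),'yaw',np.degrees(np.arctan2(-nn[1],-nn[0])))
g=cv2.cvtColor(cv2.imread('pics/top0.png'),cv2.COLOR_BGR2GRAY)
E
```

```text
top red [(np.int32(177), array([240.1, 269.9]))]
  depth pt [0.5039 0.1789 0.0808]
top yellow [(np.int32(188), array([267.3, 270.7]))]
  depth pt [0.5018 0.1275 0.0788]
top green [(np.int32(150), array([294.3, 272.8]))]
  depth pt [0.497  0.0761 0.0789]
top blue [(np.int32(162), array([321.1, 274.4]))]
  depth pt [0.4931 0.0249 0.0808]
top orange [(np.int32(44), array([266.5, 197.1]))]
  depth pt [0.6391 0.1265 0.1057]
scene red [(np.int32(101), array([374.3, 217.9]))]
  depth pt [0.5153 0.1772 0.0814]
scene yellow [(np.int32(67), array([352.4, 221.5]))]
  depth pt [0.512  0.1298 0.0784]
scene green [(np.int32(80), array([326.7, 223.1]))]
  depth pt [0.5078 0.0747 0.0816]
scene blue [(np.int32(85), array([302.6, 225.7]))]
  depth pt [0.5031 0.0237 0.0812]
scene orange [(np.int32(21), array([369.2, 248. ]))]
  depth pt [0.6375 0.1272 0.1054]
red [0.5044 0.1805 0.0729] 0.0009
yellow [0.5025 0.1303 0.0713] 0.0044
green [0.4973 0.0766 0.0737] 0.0009
blue [0.4934 0.0251 0.0739] 0.0008
orange [0.639  0.1266 0.1067] 0.0003
plane [-0.34265133  0.02450527  0.93914299] [0.56611778 0.09881821 0.08037309] 1488 tilt 0.35066932671608947 yaw -4.0906369860556
```

```bash
cat >> h.py <<'E'
n=np.array([-0.34265133,0.02450527,0.93914299]);m=np.array([0.56611778,0.09881821,0.08037309])
yaw=np.radians(-4.05);n=np.array([-np.sin(.35)*np.cos(yaw),-np.sin(.35)*np.sin(yaw),np.cos(.35)])
up=np.array([np.cos(.35)*np.cos(yaw),np.cos(.35)*np.sin(yaw),np.sin(.35)]);left=np.cross(n,up)
def target(p,th):  # tool pose, z=-n, x along dial pointing direction at angle th
    x=-np.cos(th)*up+np.sin(th)*left;z=-n;return np.asarray(p),np.c_[x,np.cross(z,x),z]
def delta(s,p,M):
    Rm=rot(s['ee_rot']);d=Rm.T@(p-s['ee_pos'])*1000;r=np.degrees(R.from_matrix(Rm.T@M).as_rotvec())
    return d.round(1),r.round(1)
E
python3 - <<'E'
from h import *
from cell import env
K=dict(red=[.5039,.1789,.0808],yellow=[.5018,.1275,.0788],green=[.497,.0761,.0789],blue=[.4931,.0249,.0808])
for k,v in K.items():
    v=np.array(v);print(k,'h',(n@(v-m)).round(4))
c=np.mean(list(K.values()),0);c-=n*(n@(c-m))
mid=c+.06*up;print('mid by keys',mid.round(4))
c=env.calibration('top');o=onplane(c,(266.5,197.1),n,m);print('orange',o)
dax=o-.049*(-np.cos(2.4)*up+np.sin(2.4)*left);print('dial by orange',dax,'by keys',mid+.045*up)
d=(dax+mid+.045*up)/2
s=env.observe();print(delta(s,*target(d+n*.12,.4)))
E
```

```text
red h 0.0236
yellow h 0.0212
green h 0.0217
blue h 0.0236
mid by keys [0.5629 0.0973 0.0792]
orange [0.63901869 0.12644006 0.10620543]
dial by orange [0.60282417 0.09582222 0.09381575] by keys [0.60504496 0.09433807 0.09466264]
(array([-470.9, -226. ,   24. ]), array([ -7.5, -18.6,   2.3]))
```

```bash
python3 -m jog '[[[-50,-25,0,0,0,0],[-100,-50,0,-2,-4,0],[-150,-75,0,-3,-8,0],[-200,-100,0,-5,-12,1],[-250,-120,10,-6,-15,2]]]'
python3 - <<'E'
from h import *
from cell import env
s=env.observe();d=np.array([.6039,.0951,.0942]);print(delta(s,*target(d+n*.12,.4)))
E
```

```text
time: 0.72
ee_pos: [0.4072, 0.2853, 0.2217]
ee_rot: [173.5, 15.0, 152.5]
contact_force: [0.9, 0.2, 0.5]
gripper_width: 0.0855
finger_force: 0.0
(array([-213.1, -101.9,   61.2]), array([-1.4, -3.5,  0.3]))
```

```bash
python3 -m jog '[[[-50,-25,15,-1,-3,0],[-100,-50,30,-1,-3,0],[-150,-75,45,-1,-3,0],[-200,-98,58,-1,-3,0],[-200,-98,58,-1,-3,0]]]'
python3 - <<'E'
from h import *
from cell import env
s=env.observe();d=np.array([.6039,.0951,.0942]);print(delta(s,*target(d+n*.12,.4)))
c=env.calibration('wrist');p,z=env.capture('wrist');cv2.imwrite('pics/w1.png',p);np.save('w1.npy',z);np.savez('w1c.npz',**c)
print(c)
E
```

```text
time: 1.35
ee_pos: [0.553, 0.1059, 0.2058]
ee_rot: [172.5, 17.8, 151.9]
contact_force: [-0.7, -0.7, -0.7]
gripper_width: 0.0858
finger_force: 0.0
(array([-12.2,  -2.7,   2.4]), array([-0.5, -0.6,  0.1]))
{'K': array([[410.89646308,   0.        , 321.68179403],
       [  0.        , 410.89646308, 238.74322255],
       [  0.        ,   0.        ,   1.        ]]), 'origin': array([0.45031093, 0.14065273, 0.31922754]), 'orientation': array([146.66307152,  -7.15412459,  64.20636743])}
```

View pics/w1.png

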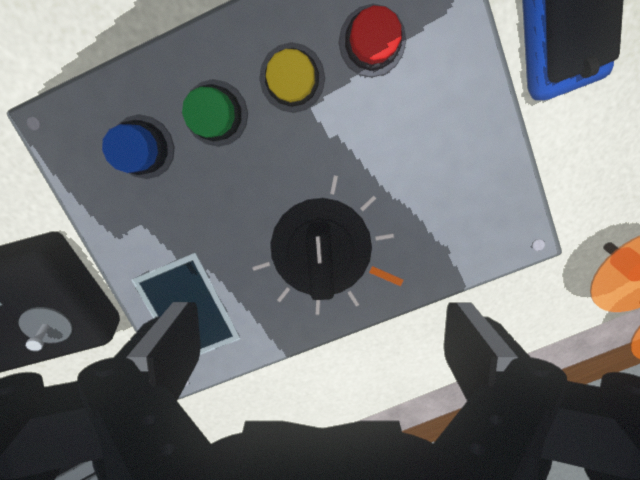

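The wrist view shows the disc centred near (321,247), the white line from (317,236) to (319,263), and the orange mark at (387,277). The caps are blue (131,148), green (209,112), yellow (290,75) and red (375,35).

```bash
python3 - <<'E'
from h import *
p=cv2.imread('pics/w1.png');z=np.load('w1.npy');c=dict(np.load('w1c.npz'))
# plane check from depth
P=np.array([ray(c,(u,v))[0]+ray(c,(u,v))[1]*z[v,u] for v in range(130,280,4) for u in range(60,520,4) if z[v,u]>0])
q=P
for _ in range(8):
    mm=np.median(q,0) if len(q)==len(P) else q.mean(0);nn=np.linalg.svd(q-mm)[2][2];nn*=np.sign(nn[2]);q=P[abs((P-mm)@nn)<.003]
print('wrist plane',nn,n,'offset vs m',n@(mm-m),len(q))
off=n@(mm-m)
w={}
for k,a in(('red',0),('yellow',0),('green',0),('blue',0),('orange',0)):
    b=max(blobs(p,(60,0,470,300),k),key=lambda t:t[0]);u=b[1];d=z[int(round(u[1])),int(round(u[0]))]
    o,v=ray(c,u);X=o+v*d;h=n@(X-mm);
    w[k]=X;print(k,b,X.round(4),'h',h.round(4))
mid=np.mean([w[k] for k in('red','yellow','green','blue')],0);mid-=n*(n@(mid-mm));r=w['red']-w['blue']
print('yaw by keys',np.degrees(np.arctan2(-r[0],r[1])));dk=mid+.105*up;print('dial by keys',dk)
o=onplane(c,max(blobs(p,(350,200,470,300),'orange'),key=lambda t:t[0])[1],n,mm);do=o-.049*(-np.cos(2.4)*up+np.sin(2.4)*left);print('dial by orange',do)
g=cv2.cvtColor(p,cv2.COLOR_BGR2GRAY);mk=(g<45).astype(np.uint8);mk[:190]=0;mk[305:]=0;mk[:,:260]=0;mk[:,385:]=0
nl,l,st,ce=cv2.connectedComponentsWithStats(mk);i=1+st[1:,4].argmax();print('disc',st[i],ce[i])
dd=onplane(c,(st[i,0]+st[i,2]/2,st[i,1]+st[i,3]/2),n,mm+n*.014)-n*.014;print('dial by disc',dd)
for ax in (dk,do,dd):
    for uv in((317,236),(319,263)):
        X=onplane(c,uv,n,mm+n*.044)-ax-n*.044;print(uv,'up',(X@up*1000).round(1),'left',(X@left*1000).round(1))
A=onplane(c,(317,236),n,mm+n*.044);B=onplane(c,(319,263),n,mm+n*.044);r=A-B;print('ang pt->A',np.arctan2(r@left,-r@up))
E
python3 - <<'E'
import cv2;p=cv2.imread('pics/w1.png')[190:320,250:410];cv2.imwrite('pics/w1c.png',cv2.resize(p,None,fx=4,fy=4,interpolation=cv2.INTER_CUBIC).clip(0,90)*2)
E
```

```text
wrist plane [-0.34233147  0.0220759   0.93931987] [-0.34204152  0.02421784  0.93937271] offset vs m -0.0015070033337895438 3609
red (np.int32(2374), array([375.1,  34.3])) [0.5029 0.1811 0.0784] h 0.0232
yellow (np.int32(2065), array([290.1,  74.9])) [0.5013 0.1303 0.0733] h 0.0178
green (np.int32(2067), array([207.9, 111.8])) [0.4962 0.0799 0.0795] h 0.0242
blue (np.int32(2172), array([129.7, 147.8])) [0.4926 0.0296 0.0804] h 0.025
orange (np.int32(269), array([385.7, 275.7])) [0.639  0.1282 0.1058] h 0.0012
yaw by keys -3.89699890752735
dial by keys [0.60434027 0.09771497 0.09271472]
dial by orange [0.6036346  0.09748982 0.09246358]
disc [ 271  198  101  101 7477] [320.75498194 247.10258125]
dial by disc [0.60148048 0.09933502 0.09163166]
(317, 236) up -18.7 left 5.5
(319, 263) up -3.7 left 0.4
(317, 236) up -18.0 left 5.8
(319, 263) up -2.9 left 0.7
(317, 236) up -15.6 left 4.1
(319, 263) up -0.5 left -1.0
ang pt->A 0.3297029429057873
```

View pics/w1c.png

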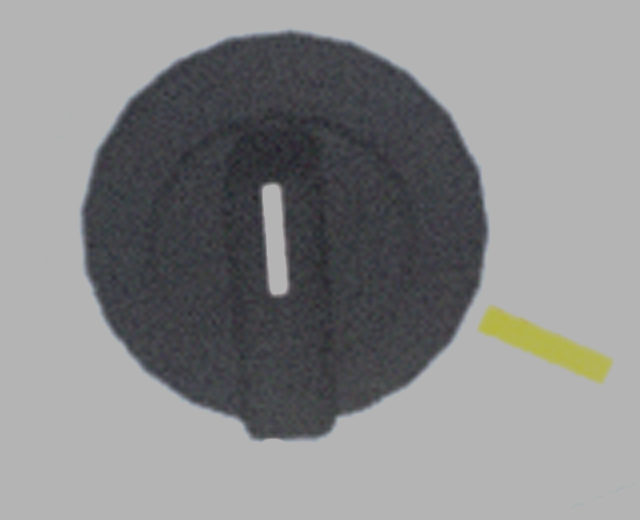

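The line points to the front-left end of the bar, so the dial stands at about 0.33 rad.

```bash
python3 - <<'E'
from h import *
from cell import env
s=env.observe();d=np.array([.6035,.0978,.0924]);print(delta(s,*target(d+n*.12,.33)))
E
```

```text
(array([-11.7,  -1.5,   4.2]), array([-0.5, -0.7, -3.8]))
```

```bash
python3 -m jog '[[[-11.7,-1.5,4,-0.5,-0.7,-3.8],[-11.7,-1.5,40,-0.5,-0.7,-3.8],[-11.7,-1.5,70,-0.5,-0.7,-3.8],[-11.7,-1.5,90,-0.5,-0.7,-3.8],[-11.7,-1.5,90,-0.5,-0.7,-3.8]]]'
python3 - <<'E'
from h import *
from cell import env
s=env.observe();d=np.array([.6035,.0978,.0924]);print(delta(s,*target(d+n*.020,.33)))
E
```

```text
time: 2.02
ee_pos: [0.5892, 0.1008, 0.1235]
ee_rot: [173.3, 18.9, 156.1]
contact_force: [-0.3, -0.1, 0.3]
gripper_width: 0.086
finger_force: 0.0
(array([-3.4, -0.9, 14.1]), array([ 0. , -0.1,  0.2]))
```

```bash
python3 -m jog '[[[-3.2,-0.8,7,0,0,0],[-3.2,-0.8,14,0,0,0],[-3.2,-0.8,14,0,0,0]]]' && python3 -m jog '[[[0,0,0,0,0,0],[0,0,0,0,0,0],[0,0,0,0,0,0],[0,0,0,0,0,0],[0,0,0,0,0,0]]]' 0 30
```

```text
time: 2.4
ee_pos: [0.5976, 0.0976, 0.1124]
ee_rot: [173.2, 19.0, 156.0]
contact_force: [0.5, 0.1, -0.5]
gripper_width: 0.0853
finger_force: 0.0
time: 3.02
ee_pos: [0.5974, 0.0969, 0.1127]
ee_rot: [173.3, 19.0, 156.0]
contact_force: [-3.7, -7.3, 5.5]
gripper_width: 0.0136
finger_force: 32.2
```

```bash
python3 -m jog '[[[0,0,0,0,0,0],[0,0,0,0,0,0]]]'
```

```text
time: 3.28
ee_pos: [0.5974, 0.0968, 0.1127]
ee_rot: [173.3, 19.0, 156.0]
contact_force: [-4.4, -6.8, 6.1]
gripper_width: 0.0133
finger_force: 32.2
```

```bash
cat >> h.py <<'E'
def ang(s):
    x=rot(s['ee_rot'])[:,0];return np.arctan2(x@left,-x@up)
E
python3 -m jog '[[[0,-0.7,0,0,0,0],[0,-0.7,0,0,0,9],[0,-0.7,0,0,0,18],[0,-0.7,0,0,0,27],[0,-0.7,0,0,0,36]]]'; python3 -m jog '[[[0,0,0,0,0,9],[0,0,0,0,0,18],[0,0,0,0,0,27],[0,0,0,0,0,36],[0,0,0,0,0,36]]]'
python3 - <<'E'
from h import *
from cell import env
s=env.observe();print(ang(s),rot(s['ee_rot']).T@s['contact_force'],s['joint_pos'])
E
```

```text
time: 3.9
ee_pos: [0.597, 0.0962, 0.1126]
ee_rot: [163.3, 11.3, 119.2]
contact_force: [-7.0, -8.6, 8.0]
gripper_width: 0.0136
finger_force: 32.6
time: 4.53
ee_pos: [0.5963, 0.096, 0.1123]
ee_rot: [160.0, -0.3, 85.1]
contact_force: [-10.3, -7.7, 8.5]
gripper_width: 0.0132
finger_force: 33.1
1.5868879450134101 [ -8.47133589  -6.06747027 -11.2710537 ] [  6.29087674  27.35366555 106.01675704  -7.80365357  27.16312141
  17.60458922]
```

```bash
python3 -m jog '[[[-0.7,-0.4,-0.8,0,0,9],[-0.7,-0.4,-0.8,0,0,18],[-0.7,-0.4,-0.8,0,0,27],[-0.7,-0.4,-0.8,0,0,36],[-0.7,-0.4,-0.8,0,0,46]]]'; python3 -m jog '[[[0,0,0,0,0,0],[0,0,0,0,0,0]]]'
python3 - <<'E'
from h import *
from cell import env
s=env.observe();print(ang(s),rot(s['ee_rot']).T@s['contact_force'],s['joint_pos'])
E
```

```text
time: 5.15
ee_pos: [0.5954, 0.0962, 0.1121]
ee_rot: [166.1, -14.5, 40.6]
contact_force: [-4.1, 1.8, -1.3]
gripper_width: 0.0135
finger_force: 31.7
time: 5.4
ee_pos: [0.5954, 0.0962, 0.1121]
ee_rot: [166.0, -14.4, 41.1]
contact_force: [-5.5, -0.3, -1.2]
gripper_width: 0.0134
finger_force: 31.7
2.384882153356871 [-4.49684147 -3.26021406 -0.74674546] [  6.29231181  27.30812442 106.13139441  -7.67774647  27.11539497
  63.21981864]
```

```bash
python3 -m jog '[[[0,0,0,0,0,0],[0,0,0,0,0,0],[0,0,0,0,0,0],[0,0,0,0,0,0]]]' 0.6; python3 -m jog '[[[0,0,-30,0,0,0],[0,0,-70,0,0,0],[0,0,-110,0,0,0],[0,0,-130,0,0,0],[0,0,-130,0,0,0]]]'
python3 - <<'E'
from h import *
from cell import env
s=env.observe();print(ang(s),rot(s['ee_rot']).T@s['contact_force'])
c=env.calibration('wrist');p,z=env.capture('wrist');cv2.imwrite('pics/w2.png',p);np.save('w2.npy',z);np.savez('w2c.npz',**c)
E
```

```text
time: 5.9
ee_pos: [0.5969, 0.0963, 0.1133]
ee_rot: [165.9, -14.6, 41.0]
contact_force: [-0.7, 0.2, 0.5]
gripper_width: 0.0509
finger_force: 0.0
time: 6.52
ee_pos: [0.5525, 0.0994, 0.2366]
ee_rot: [165.8, -14.7, 41.0]
contact_force: [0.4, -0.4, 0.1]
gripper_width: 0.0511
finger_force: 0.0
2.3873342934148463 [0.10921429 0.5951995  0.05076047]
```

View pics/w2.png

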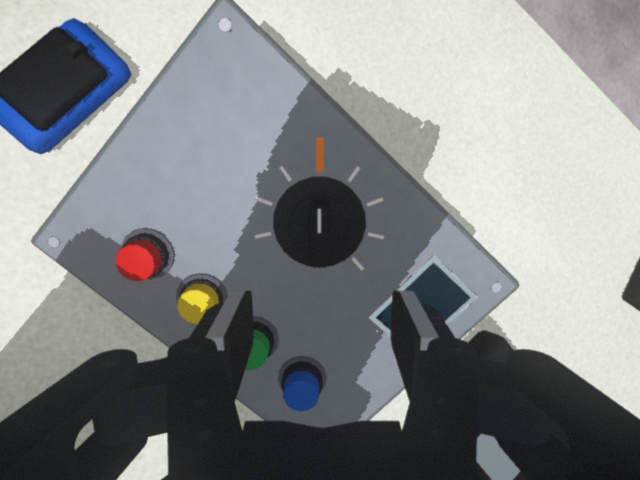

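The white line (319,209–232) now points straight at the orange mark (320,138–170), so the dial is set. Next are the keys, pressed with the fingers shut and their closing line running up the slope.

```bash
cat >> h.py <<'E'
row=np.array([.505,.104,.057])
key=dict(green=row-.026*left,yellow=row+.026*left,blue=row-.078*left)
def hover(k,h=.05):
    from cell import env
    s=env.observe();M=rot(s['ee_rot']);print(k,delta(s,*target(key[k]+n*h,np.pi/2)),'h',((s['ee_pos']-key[k])@n*1000).round(2),'F',(M.T@s['contact_force']).round(2))
E
python3 - <<'E'
from h import *
z=np.load('w1.npy');p=cv2.imread('pics/w1.png');c=dict(np.load('w1c.npz'))
for k,u in dict(green=(207.9,111.8),yellow=(290.1,74.9),blue=(129.7,147.8)).items():
    a,b=int(u[0]),int(u[1]);d=np.median(z[b-10:b+11,a-10:a+11]);o,v=ray(c,u);X=o+v*d;e=X-key[k]
    print(k,'h',e@n,'up',e@up,'left',e@left)
hover('green')
E
```

```text
green h 0.023360438160024425 up 0.0009947317571829457 left 0.001289593458462593
yellow h 0.018182273453938445 up 0.0004951568196234089 left -3.3953107038780087e-05
blue h 0.02444127784264427 up 0.0013477480438486523 left 0.002890709557104162
green (array([-94.2, -54.5, 100.9]), array([  0.1,  -0.1, -46.8])) h 151.16 F [-0.39 -0.44 -0.05]
```

```bash
python3 -m jog '[[[-20,-11,10,0,0,-9.4],[-40,-24,30,0,0,-18.8],[-60,-35,50,0,0,-28],[-80,-46,75,0,0,-37.5],[-94,-54.5,95,0,0,-46.8]]]' 0; python3 -m jog '[[[0,0,0,0,0,0],[0,0,0,0,0,0],[0,0,0,0,0,0]]]'
python3 -c "from h import *;hover('green',.03)"
```

```text
time: 7.2
ee_pos: [0.4826, 0.0792, 0.1071]
ee_rot: [160.0, 0.1, 86.3]
contact_force: [0.6, 0.2, 0.2]
gripper_width: 0.0001
finger_force: 0.0
time: 7.58
ee_pos: [0.4847, 0.0797, 0.1103]
ee_rot: [159.8, -0.1, 85.9]
contact_force: [-0.4, 0.4, -1.1]
gripper_width: 0.0001
finger_force: 0.0
green (array([-0.3, -1. , 26.4]), array([ 0.2, -0.1, -0.1])) h 56.44 F [ 0.34 -0.82  0.91]
```

```bash
python3 -m jog '[[[0,-1,14,0,0,0],[0,-1,27,0,0,0],[0,-1,27,0,0,0]]]'; python3 -c "from h import *;hover('green',.023)"
for i in 1 ; do python3 -m jog '[[[0,0,1,0,0,0],[0,0,2,0,0,0],[0,0,2,0,0,0]]]'; python3 -c "from h import *;hover('green',.023)";python3 -m jog '[[[0,0,1,0,0,0],[0,0,2,0,0,0],[0,0,2,0,0,0]]]'; python3 -c "from h import *;hover('green',.023)"; done
```

```text
time: 7.95
ee_pos: [0.492, 0.0789, 0.0825]
ee_rot: [160.0, -0.0, 86.0]
contact_force: [-0.3, -0.7, -0.4]
gripper_width: 0.0
finger_force: 0.0
green (array([0. , 1.8, 4.8]), array([-0., -0., -0.])) h 27.82 F [-0.74 -0.34  0.28]
time: 8.32
ee_pos: [0.493, 0.0789, 0.0821]
ee_rot: [159.8, -0.0, 86.0]
contact_force: [-0.1, 0.1, -0.4]
gripper_width: -0.0004
finger_force: 0.0
green (array([-0.1,  1. ,  4.1]), array([ 0.1, -0.1,  0. ])) h 27.08 F [ 0.07 -0.21  0.37]
time: 8.7
ee_pos: [0.4936, 0.0789, 0.08]
ee_rot: [159.9, -0.0, 86.0]
contact_force: [0.3, 0.3, -0.3]
gripper_width: -0.0002
finger_force: 0.0
green (array([-0.1,  1.1,  1.9]), array([ 0.1, -0.1,  0. ])) h 24.92 F [0.35 0.14 0.36]
```

```bash
s(){ python3 -c "from h import *;hover('green',.020)"; }
python3 -m jog '[[[0,0,1,0,0,0],[0,0,1,0,0,0]]]'>/dev/null; s
python3 -m jog '[[[0,0,1,0,0,0],[0,0,1,0,0,0]]]'>/dev/null; s
python3 -m jog '[[[0,0,1,0,0,0],[0,0,1,0,0,0]]]'>/dev/null; s
python3 -m jog '[[[0,0,1,0,0,0],[0,0,1,0,0,0]]]'>/dev/null; s
```

```text
green (array([-0.1,  1.1,  4. ]), array([ 0.1, -0.1,  0. ])) h 23.95 F [-0.67  0.23 -2.07]
green (array([-0.2,  1. ,  3. ]), array([ 0.1, -0.1,  0. ])) h 22.96 F [-0.65 -0.02 -3.74]
green (array([-0.1,  1.1,  1.9]), array([ 0.1, -0.1,  0. ])) h 21.92 F [ 0.89  0.23 -3.9 ]
green (array([-0.1,  1. ,  0.9]), array([ 0.1, -0.1,  0. ])) h 20.92 F [ 0.41 -0.33 -4.5 ]
```

```bash
s(){ python3 -c "from h import *;hover('green',.020)"; }
python3 -m jog '[[[0,0,1,0,0,0],[0,0,2,0,0,0],[0,0,2,0,0,0]]]'>/dev/null; s
python3 -m jog '[[[0,0,1,0,0,0],[0,0,1.5,0,0,0],[0,0,1.5,0,0,0]]]'>/dev/null; s
```

```text
green (array([-0.1,  1. , -1.1]), array([ 0.1, -0.1,  0. ])) h 18.93 F [-0.29 -1.01 -6.67]
green (array([-0.1,  1.1, -2.5]), array([ 0.1, -0.1,  0. ])) h 17.47 F [ 0.28 -1.71 -7.45]
```

```bash
s(){ python3 -c "from h import *;hover('green',.020)"; }
python3 -m jog '[[[0,0,0.6,0,0,0],[0,0,0.6,0,0,0],[0,0,0.6,0,0,0],[0,0,0.6,0,0,0]]]'>/dev/null; s
```

```text
green (array([-0.1,  1. , -3. ]), array([ 0.1, -0.1,  0. ])) h 16.96 F [ 0.29 -1.08 -7.91]
```

```bash
s(){ python3 -c "from h import *;hover('$1',.028)"; }
python3 -m jog '[[[0,0,0.7,0,0,0],[0,0,0.7,0,0,0],[0,0,0.7,0,0,0],[0,0,0.7,0,0,0]]]'>/dev/null; s green
python3 -m jog '[[[0,0,-8,0,0,0],[0,0,-25,0,0,0],[0,0,-33,0,0,0],[0,0,-33,0,0,0],[0,0,-33,0,0,0]]]'>/dev/null; s green; s yellow
```

```text
green (array([ -0.1,   1. , -11.6]), array([ 0.1, -0.1,  0. ])) h 16.41 F [ -0.42  -1.2  -12.5 ]
green (array([-0.1,  1.3, 20.8]), array([ 0.1, -0. ,  0. ])) h 48.78 F [ 0.1  -1.11 -0.28]
yellow (array([51.9,  1.3, 20.8]), array([ 0.1, -0. ,  0. ])) h 48.78 F [ 0.1  -1.11 -0.28]
```

```bash
s(){ python3 -c "from h import *;hover('yellow',.020)"; }
python3 -m jog '[[[26,0.6,0,0,0,0],[52,1.2,0,0,0,0],[52,1.2,13,0,0,0],[52,1.2,21,0,0,0],[52,1.2,21,0,0,0]]]'>/dev/null; s
python3 -m jog '[[[0,0,1,0,0,0],[0,0,3,0,0,0],[0,0,3,0,0,0]]]'>/dev/null; s
python3 -m jog '[[[0,0,1,0,0,0],[0,0,2,0,0,0],[0,0,2,0,0,0]]]'>/dev/null; s
python3 -m jog '[[[0,0,1,0,0,0],[0,0,1,0,0,0]]]'>/dev/null; s
python3 -m jog '[[[0,0,1,0,0,0],[0,0,1,0,0,0]]]'>/dev/null; s
```

```text
yellow (array([0.7, 0.6, 7.3]), array([-0., -0., -0.])) h 27.28 F [ 0.35  0.04 -0.25]
yellow (array([-0. , -0.1,  5.2]), array([ 0.1, -0. , -0. ])) h 25.22 F [ 0.05  0.44 -0.74]
yellow (array([-0.2, -0.1,  3.2]), array([ 0.1, -0.1,  0. ])) h 23.16 F [-1.22  0.42  0.33]
yellow (array([-0.1, -0.1,  2.1]), array([ 0.1, -0.1,  0. ])) h 22.15 F [ 0.9  -0.5  -0.26]
yellow (array([-0.1, -0.1,  1.1]), array([ 0.1, -0. ,  0. ])) h 21.14 F [-0.24  0.96  0.53]
```

```bash
s(){ python3 -c "from h import *;hover('yellow',.020)"; }
python3 -m jog '[[[0,0,1,0,0,0],[0,0,1,0,0,0]]]'>/dev/null; s
python3 -m jog '[[[0,0,1,0,0,0],[0,0,1,0,0,0]]]'>/dev/null; s
python3 -m jog '[[[0,0,1,0,0,0],[0,0,1,0,0,0]]]'>/dev/null; s
python3 -m jog '[[[0,0,1,0,0,0],[0,0,2,0,0,0],[0,0,2,0,0,0]]]'>/dev/null; s
```

```text
yellow (array([-0.1, -0.1,  0.1]), array([ 0.1, -0. ,  0. ])) h 20.12 F [-0.64 -0.24  0.19]
yellow (array([-0.1, -0.1, -0.8]), array([ 0.1, -0.1,  0. ])) h 19.15 F [0.11 0.14 0.38]
yellow (array([-0.1, -0.1, -1.8]), array([ 0.1, -0.1,  0. ])) h 18.22 F [ 0.42 -0.27 -2.02]
yellow (array([-0.1, -0.1, -3.8]), array([ 0.1, -0.1,  0. ])) h 16.19 F [-0.48 -0.83 -4.  ]
```

```bash
s(){ python3 -c "from h import *;hover('yellow',.020)"; }
python3 -m jog '[[[0,0,1.5,0,0,0],[0,0,3,0,0,0],[0,0,4,0,0,0],[0,0,4,0,0,0]]]'>/dev/null; s
python3 -m jog '[[[0,0,0.8,0,0,0],[0,0,0.8,0,0,0],[0,0,0.8,0,0,0]]]'>/dev/null; s
```

```text
yellow (array([-0.1, -0.1, -7.8]), array([ 0.1, -0.1,  0. ])) h 12.19 F [ 0.11 -1.32 -7.47]
yellow (array([-0.2, -0.2, -8.4]), array([ 0.1, -0.1,  0. ])) h 11.56 F [ -0.1   -1.28 -10.3 ]
```

```bash
s(){ python3 -c "from h import *;hover('$1',.030)"; }
python3 -m jog '[[[0,0,0,0,0,0],[0,0,0,0,0,0],[0,0,0,0,0,0]]]'>/dev/null; s yellow
python3 -m jog '[[[0,0,-8,0,0,0],[0,0,-25,0,0,0],[0,0,-38,0,0,0],[0,0,-38,0,0,0],[0,0,-38,0,0,0]]]'>/dev/null; s blue
```

```text
yellow (array([ -0.1,  -0.1, -18.4]), array([ 0.1, -0.1,  0. ])) h 11.56 F [ 0.32 -1.4  -9.74]
blue (array([-104.1,    0. ,   19. ]), array([ 0.1, -0. ,  0. ])) h 49.13 F [ 0.5   0.69 -0.68]
```

```bash
s(){ python3 -c "from h import *;hover('blue',.020)"; }
python3 -m jog '[[[-40,0,0,0,0,0],[-80,0,0,0,0,0],[-102.5,0,0,0,0,0],[-102.5,0,0,0,0,0],[-102.5,0,0,0,0,0]]]'>/dev/null; s
python3 -m jog '[[[0,0,12,0,0,0],[0,0,20,0,0,0],[0,0,20,0,0,0],[0,0,20,0,0,0]]]'>/dev/null; s
python3 -m jog '[[[0,0,1,0,0,0],[0,0,2,0,0,0],[0,0,2,0,0,0]]]'>/dev/null; s
python3 -m jog '[[[0,0,1,0,0,0],[0,0,1,0,0,0]]]'>/dev/null; s
python3 -m jog '[[[0,0,1,0,0,0],[0,0,1,0,0,0]]]'>/dev/null; s
```

```text
blue (array([-2.,  0., 29.]), array([ 0.1, -0. ,  0. ])) h 49.04 F [-0.06 -0.48  0.23]
blue (array([-1.8, -0. ,  9.2]), array([ 0.1, -0.1,  0. ])) h 29.21 F [-0.29  0.31 -0.12]
blue (array([-1.6, -0.1,  7.3]), array([ 0.1, -0.1,  0. ])) h 27.33 F [ 0.15  0.23 -0.24]
blue (array([-1.6, -0.1,  6.3]), array([ 0.1, -0.1,  0. ])) h 26.27 F [ 0.09  0.56 -0.37]
blue (array([-1.6, -0.1,  5.3]), array([ 0.1, -0.1,  0. ])) h 25.26 F [-0.35 -0.28 -0.17]
```

```bash
s(){ python3 -c "from h import *;hover('blue',.020)"; }
python3 -m jog '[[[0,0,1,0,0,0],[0,0,1,0,0,0]]]'>/dev/null; s
python3 -m jog '[[[0,0,1,0,0,0],[0,0,1,0,0,0]]]'>/dev/null; s
python3 -m jog '[[[0,0,1,0,0,0],[0,0,2,0,0,0],[0,0,2,0,0,0]]]'>/dev/null; s
```

```text
blue (array([-1.6, -0.1,  4.3]), array([ 0.1, -0.1,  0. ])) h 24.31 F [ 0.51  0.39 -2.87]
blue (array([-1.6, -0.1,  3.3]), array([ 0.1, -0.1,  0. ])) h 23.3 F [-0.47 -1.16 -3.39]
blue (array([-1.6, -0.1,  1.3]), array([ 0.1, -0.1,  0. ])) h 21.28 F [ 0.68 -0.69 -5.81]
```

```bash
s(){ python3 -c "from h import *;hover('blue',.020)"; }
python3 -m jog '[[[0,0,1.5,0,0,0],[0,0,3,0,0,0],[0,0,3,0,0,0]]]'>/dev/null; s
python3 -m jog '[[[0,0,0.8,0,0,0],[0,0,0.8,0,0,0],[0,0,0.8,0,0,0],[0,0,0.8,0,0,0]]]'>/dev/null; s
```

```text
blue (array([-1.7, -0.1, -1.7]), array([ 0.1, -0.1,  0. ])) h 18.31 F [ 0.7  -0.23 -7.35]
blue (array([-1.6, -0.2, -2.3]), array([ 0.1, -0.1,  0. ])) h 17.7 F [ -0.04  -0.2  -10.44]
```

```bash

python3 -m jog '[[[0,0,0.2,0,0,0],[0,0,0.2,0,0,0],[0,0,0.2,0,0,0]]]'>/dev/null
python3 -m jog '[[[0,0,-8,0,0,0],[0,0,-40,0,0,0],[0,0,-80,0,0,0],[0,0,-120,0,0,0],[0,0,-120,0,0,0]]]'; python3 -m jog '[[[0,0,0,0,0,0],[0,0,0,0,0,0],[0,0,0,0,0,0]]]'
python3 - <<'E'
from h import *
from cell import env
p,z=env.capture('top');cv2.imwrite('pics/top1.png',cv2.resize(p[150:300,90:490],None,fx=2,fy=2))
E
```

```text
time: 21.7
ee_pos: [0.4532, 0.0311, 0.1883]
ee_rot: [159.6, -0.1, 86.0]
contact_force: [-0.1, -0.6, -0.0]
gripper_width: -0.0
finger_force: 0.0
time: 22.08
ee_pos: [0.4524, 0.031, 0.185]
ee_rot: [160.0, -0.0, 86.0]
contact_force: [0.2, -0.6, 0.2]
gripper_width: -0.0001
finger_force: 0.0
```

View pics/top1.png

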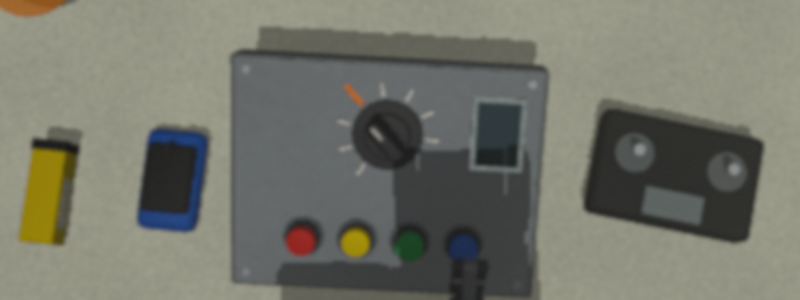

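In the crop, the dial line at (377,132) points at the orange mark (353,94). All four caps are up, and the mouse, battery and radio have not moved.

```bash
python3 -c "
from cell import env
print(env.sign_off())"
```

```text
the job is handed in; nothing more can be done
None
```

The job is handed in: I turned the dial to the orange mark (about 2.39 rad), then pressed green, yellow and blue in order, each fully down at no more than about 12.5 N and let up before the next; the verdict was not reported back to me.

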